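# Hang a test panel in the empty clip of an immersion tank

### The arm

A 7-joint arm with a two-finger parallel gripper is mounted at the origin on a cart in front of the work surface, level with it; the furniture and walls round the work are solid. World frame = base frame: x ahead of the robot, y to its left, z up, the work surface at z = 0. Lengths are in m, angles in rad, forces in N, time in s.
With the tool pointing down it reaches from about 0.425 to 0.925 m from the base axis. Payload 6.8 kg.
Tool frame: the origin (TCP) lies midway between the tips of the shut fingers; the grasp point (between the pads) lies 19 mm behind it; z points along the fingers, y is the line along which they close (so a half turn about z gives the same grasp; the last joint's range is limited). The gripper opens to 85 mm and grips with 20 to 120 N. Pads are 22 mm wide; open, the fingers measure 114 mm over their backs; the gripper's body (76 mm by 85 mm) begins 54 mm behind the grasp point. The pads swing forward as they close: fully open they stand 13 mm farther back than shut.
Start: joints at [-1.272, 0.477, 0.022, 1.555, -0.011, 1.109, -0.083], TCP at [0.267, 0.62, 0.202] pointing down, gripper open.
Joint ranges: [-2.96, 2.96], [-0.34, 2.1], [-1.41, 1.46], [0.24, 2.44], [-1.37, 4.51], [0.17, 1.92], [-2.96, 2.96]. Speed limits (rad/s): [2.39, 2.39, 3.14, 3.14, 3.14, 3.14, 3.14].

### API

Orientations are given as a rotation vector (axis times angle).
In Python, from bench import r gives the robot as it stands. The module is installed in compiled form; this text tells all that it offers.
- The arm moves only by the tool apply_moves, never from a script. Its argument "rows" is a list of rows, each a list of 6 numbers: the shift along the tool's x, y, z scaled (see below), then the turn, a rotation vector about the tool's x, y, z scaled (see below). A call has 1 to 5 rows; each row is the pose to reach, as a shift and turn from the pose commanded when the call began, along the tool's axes at that moment; what a row does not reach only later rows make up. The controller multiplies each number of a shift by 0.25 m and each number of a turn by 90 degrees. A row lasts 1/8 s, in which the tool goes at most 62.5 mm and 10.7 degrees, less where a joint would pass 70% of its speed; a pose out of reach is approached as far as the arm can. A call with a number of a shift or a turn outside -1 to 1 is refused whole. A call with a gripper value outside its range is refused whole. "claw" is the opening, from 0 (shut) to 1 (fully open), set as the call begins (left out, the last holds). The fingers move at their own pace and stop on an object; "newtons" is the grip in N (left out, the last holds). Time passes only in rows, so rows that repeat a pose let the fingers close. It gives the time, the measured TCP pose, the force, the opening and the grip force at its end, in the units of the state.
- r.get_obs(): the state, without advancing time (a new reading comes with each control period).
- r.grab_frame(name): name is "scene" or "top" or "wrist"; returns a dict with "pixels" (420x560x3 uint8, red, green, blue), "intrinsics" (3x3 intrinsics, pixels), "eye" and "attitude" of the camera in the world. Camera axes: x right, y up, looking along -z (the intrinsics and any distortion apply to the point x, -y, -z); pixel columns grow to the right and rows downward; lengths in m; the calibration is good to about 2 mm. A picture is of the moment at which its call begins. There is no depth.
- r.hand_in(): hands the job in; it is judged then, once.
Trained networks look in a picture, given as the dict that the camera call returned (one of the last four; its "shot" number tells which), for a name from the list of things; names that differ only in an ending like _2 or _b are one class to them, and where a whole thing is asked for, a point or a joint stands for the part that bears it (a point fixed in the world has none). Each returns a list of dicts, best first, with "conf" (0 to 1); they miss things now and then, are a little off and sometimes report something else, mostly with a low value. They report only what shows in the picture. A call takes as long as a camera call.
- r.search_frame(picture, thing): "rect" ([left, top, width, height] in pixels, round what is visible of it).
- r.outline_of(picture, thing): "pixels" (420x560 bool, what is visible of it) and "rect" ([left, top, width, height] in pixels, round what is visible of it).
- r.landmark_of(picture, thing): "point" ([column, row] in pixels: a listed point, or the origin of a listed thing).
The state is a dict: "clock": time; "joints": joint angles; "qvel": joint speeds; "tau": joint torques, N m; "tcp_pos": TCP position; "orientation": TCP orientation; "contact_force": force on the tool from outside, world axes, zero at the start; "moment": the same for the moment, N m; "grip_width": finger opening in m; "gripper_force": force on a finger pad.
Only numpy, scipy, OpenCV 4.12 (cv2) and the standard library are available. Lean on these libraries where they do the work, as an engineer would, in place of code of your own. Each camera call takes 0.05 s, during which the arm holds its last target. There are 200 camera calls.

### The job

Take the wide test panel (not the narrow strip) by its plastic grip out of the draining block and lower it through the gap between the two panels hanging in the tank, so that its hook goes over the copper bar into the empty spring clip. Push it down gently against the clip until the hook is fully home and you feel it bear on its levelling screw, then let go, leaving it plumb and clear of its neighbours. Do not knock, shift or lift the two hanging panels, and leave the strip in the block.

Things in the scene. Friction and masses are not known exactly. Their poses are not given: they have to be found in the camera images.
- panel: Wide steel test panel to hang. Origin: underside of its hook's crown, mid-slot; x through the slot to the rear limb, y along the width, z up. Hook: 3 mm strip, 16 mm wide, upside-down U, slot x -4.5 to 4.5 mm; rear limb ends at z -22; front limb runs down to the plate (40 wide, 64 high, 3 thick, centred at x -6, foot at z -98). 0.08 to 0.15 kg. Stands in the block leaning up to 0.05 rad.
- panel_grip (a point): Middle of the wide panel's grey ribbed plastic grip, 24 mm above panel's origin; the grip is 10 mm thick (x), 26 mm wide (y), 42 mm high. Axes as the panel's. Grasp it across x from above; fingertips reaching more than 19 mm below this point would meet the hook's crown (15 mm long along x, 3 mm thick).
- strip: Narrow steel strip: same hook, grip and frame as the wide panel, but its plate is only 20 mm wide. It stands in the block's middle groove, 88 mm beside the wide panel (either side), and stays there.
- panel_left: Wide panel hanging on the bar in the next clip at +y of the empty one; same shape and frame as panel. Loose: held only by its hook and clip.
- panel_right: Wide panel hanging on the bar in the next clip at -y of the empty one; same shape and frame as panel. Loose: held only by its hook and clip.
- block: White plastic draining block, fixed, 60 x 176 x 40 mm, origin at the centre of its underside, three grooves along its y. The panel and the strip stand in the middle groove, 4.5 mm wide, floor at z = 8 mm, rear limbs to +x.
- tank: Empty glass tank, fixed, 116 x 250 x 98 mm, walls 5 mm, inner floor z = 5 mm; origin at the centre of its underside. Copper bar along its y above it: x -3 to 3 mm, z 104 to 128 mm, top edge rounded; end posts at y = -124 and 124 mm, 136 mm high. Three places at y = -44, 0, 44 mm; panels hang in the outer two, leaving a gap of 48 mm. Bar and clips take at most 25 N.
- place (a point): Middle of the empty place on the bar's top edge, 128 mm above the tank's underside; axes as the tank's. An upright levelling screw, 5.6 mm thick, stands here and carries the hook's crown. Its top is 2 to 13 mm above this point; how high is not measured and must be felt: the push rises steeply where the crown meets it. Press on it with 3 to 18 N, never more.
- clip (a point): Top of the empty place's spring clip, a brass leaf 14 mm wide behind the bar (+x), flaring back: 8 mm behind the bar's rear face, 6 mm above its top. The hook's rear limb slides down between bar and leaf, which yields up to 7 mm. The push peaks at 5 to 9 N as the limb passes the flare (panel origin 24 to 15 mm above the bar), then falls to 1 to 4 N. Let go halfway, the hook sticks there.

How it is judged:
On the way, in this order (a step that is already met when the one before it is completed fails the run):
1. the wide panel has been lifted clear out of the draining block (z of panel in the frame of block above 0.145 m), for 0.1 s.
2. its hook is over the bar at the empty place, the rear limb past the bar's top edge (z of panel in the frame of place below 0.02 m and x of panel in the frame of place between -0.005 and 0.005 m and y of panel in the frame of place between -0.004 and 0.004 m), for 0.1 s.
3. the hook has been pressed home on the levelling screw with more than 3 N (contact force between panel and screw_mid_c0 above 3 N), for 0.1 s.
At the end, for the whole second after the job is handed in: The wide panel rests in the middle clip, its crown within 1.5 mm of the levelling screw, within 4 mm of mid-place along the bar, plumb within 0.08 rad, touching neither neighbour; the hung panels are within 4 mm of where they were, the strip within 20 mm (z of screw_mid_c0 in the frame of panel above -0.0095 m and x of screw_mid_c0 in the frame of panel between -0.005 and 0.005 m and y of screw_mid_c0 in the frame of panel between -0.004 and 0.004 m and angle between panel's own z axis and vertical below 0.08 rad and linear speed of panel below 0.01 m/s and contact force between panel and panel_left below 0.1 N and contact force between panel and panel_right below 0.1 N and distance of each of panel_left, panel_right from where it was at the start of the episode below 0.004 m and distance of strip from where it was at the start of the episode below 0.02 m).
It fails at once if a hanging panel is shifted, lifted or turned (moved by more than 4 mm or tilted by more than 0.1 rad) (distance of any of panel_left, panel_right from where it was at the start of the episode above 0.004 m or angle between any of panel_left, panel_right's own z axis and vertical above 0.1 rad).
It fails at once if a hanging panel is knocked (more than 4 N between it and the panel carried) (contact force between panel and panel_left above 4 N or contact force between panel and panel_right above 4 N).
It fails at once if the levelling screw is rammed with more than 18 N (contact force between panel and screw_mid_c0 above 18 N).
It fails at once if the panel is forced against the tank, its bar or its clip with more than 25 N (contact force between panel and tank above 25 N).
It also fails if it takes over 54 s, if anything falls off the work surface, if the arm or the gripper's body presses on something with over 40 N, if the wrist force passes 120 N, or if a joint passes its speed limit or range.

## Working session

There is one attempt and no reset: what is moved stays moved. The work goes in short steps, Python scripts to look and compute and a tool call to move; the robot and the scene stay as the last step left them, time stands still between calls to the robot, and variables do not carry over. Pictures are saved under pics/ and viewed, at most 13 in all, crops included, and the job is handed in when it is done.

Besides the shell and the picture viewer there is one more tool, called after "Request:" as name([rows], argument=value, ...), one row to a line, values as JSON. apply_moves: Moves the arm, as the interface text tells. Its arguments: {"type":"object","properties":{"rows":{"type":"array","items":{"type":"array","items":{"type":"number"}}},"claw":{"type":"number"},"newtons":{"type":"number"}},"required":["rows"]}

```bash
mkdir -p pics; cat > h.py <<'E'
import numpy as np, cv2
from bench import r
from scipy.spatial.transform import Rotation as R
from scipy.optimize import least_squares
def proj(f,P):
    A=np.array(f['attitude'],float)
    A=A if A.shape==(3,3) else R.from_rotvec(A).as_matrix()
    p=(np.atleast_2d(P)-np.array(f['eye']))@A
    q=np.c_[p[:,0],-p[:,1],-p[:,2]]@np.array(f['intrinsics']).T
    return q[:,:2]/q[:,2:]
def tri(obs,x0):
    return least_squares(lambda X:np.concatenate([(proj(f,X)[0]-np.array(p)) for f,p in obs]),x0)
def save(f,n): cv2.imwrite('pics/'+n+'.png',cv2.cvtColor(f['pixels'],cv2.COLOR_RGB2BGR))
E
python3 - <<'E'
from h import *
print(r.get_obs())
F={}
for n in ['scene','top','wrist']:
    f=r.grab_frame(n);F[n]=f;save(f,n+'0')
    print(n,{k:(np.round(np.array(v),3).tolist()) for k,v in f.items() if k!='pixels' })
    for t in ['panel','panel_grip','strip','panel_left','panel_right','block','tank','place','clip']:
        print(t,[(np.round(d['point'],1).tolist(),round(d['conf'],2)) for d in r.landmark_of(f,t)][:3])
a=np.hstack([F['scene']['pixels'],F['top']['pixels']]);
cv2.imwrite('pics/a.png',cv2.cvtColor(cv2.resize(a,(800,300)),cv2.COLOR_RGB2BGR))
E
```

```text
{'clock': 0.0, 'joints': array([-1.27212469,  0.47778372,  0.02229915,  1.55645465, -0.01149827,
        1.10929416, -0.08306297]), 'qvel': array([ 7.49226521e-05, -1.21421353e-03,  1.92815844e-04, -4.66006599e-04,
       -1.54423303e-03, -5.85732952e-04,  8.39408842e-04]), 'tau': array([ 1.19664503e-03, -5.96454120e+01,  1.60864245e+00, -2.81201506e+01,
        1.26033343e-02,  9.27218614e-03, -3.99417024e-05]), 'tcp_pos': array([0.26679986, 0.61933103, 0.20093461]), 'orientation': array([-6.34361705e-01, -3.07662283e+00,  2.81936379e-03]), 'contact_force': array([0.3482127 , 0.23854899, 0.90064569]), 'moment': array([-0.00836951,  0.01884867,  0.03741649]), 'gripper_force': 0.0, 'grip_width': 0.08562203351757824}
scene {'intrinsics': [[478.796, 0.0, 275.205], [0.0, 478.796, 207.393], [0.0, 0.0, 1.0]], 'eye': [0.007, -0.447, 0.732], 'attitude': [0.793, -0.351, -0.822], 'shot': 1}
panel [([373.5, 259.5], 0.77)]
panel_grip [([380.6, 252.7], 0.55)]
strip [([340.2, 232.2], 0.66)]
panel_left [([204.8, 140.2], 0.89)]
panel_right [([229.4, 160.6], 0.96)]
block [([350.2, 287.1], 0.75)]
tank
[... 180 characters left out ...]
 [0.402, 0.027, 0.928], 'attitude': [0.141, -0.131, -1.569], 'shot': 2}
panel [([396.8, 219.6], 0.52)]
panel_grip [([401.0, 217.0], 0.77)]
strip []
panel_left [([169.6, 199.7], 0.83), ([192.8, 200.3], 0.17)]
panel_right [([213.0, 204.7], 0.73), ([192.9, 201.5], 0.3)]
block [([365.7, 226.3], 0.84)]
tank [([207.5, 212.5], 0.71), ([197.5, 200.2], 0.41)]
place [([191.6, 198.8], 0.62)]
clip [([194.9, 197.5], 0.94), ([358.1, 210.4], 0.57)]
wrist {'intrinsics': [[345.674, 0.0, 279.123], [0.0, 345.674, 212.087], [0.0, 0.0, 1.0]], 'eye': [0.193, 0.651, 0.374], 'attitude': [-0.282, -0.185, 1.154], 'shot': 3}
panel []
panel_grip []
strip []
panel_left []
panel_right []
block []
tank []
place []
clip []
```

View pics/scene0.png

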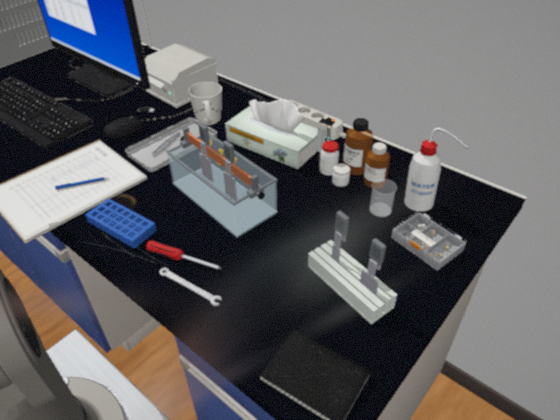

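View pics/top0.png

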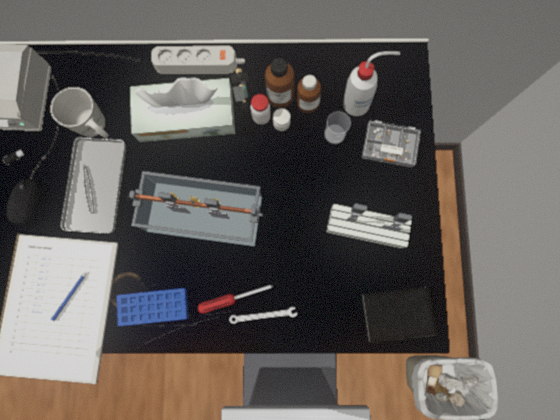

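```bash
python3 - <<'E'
from h import *
S=r.grab_frame('scene');T=r.grab_frame('top')
pts={}
for t in ['panel','panel_grip','strip','panel_left','panel_right','block','tank','place','clip']:
    o=[]
    for f in (S,T):
        l=r.landmark_of(f,t)
        if l: o.append((f,l[0]['point']))
    if len(o)==2:
        s=tri(o,[.5,0,.1]); pts[t]=s.x; print(t,np.round(s.x,4),'res',np.round(s.fun,1))
# model fit: outlines -> use for plates width check
for t in ['panel','strip','block','tank']:
    for n,f in (('S',S),('T',T)):
        l=r.outline_of(f,t)
        if l: 
            m=l[0]['pixels'].astype(np.uint8); c=max(cv2.findContours(m,0,2)[0],key=cv2.contourArea)
            print(t,n,round(l[0]['conf'],2),l[0]['rect'],m.sum(), [np.round(v,1) for v in cv2.minAreaRect(c)])
c=S['pixels'][190:330,290:420]; d=S['pixels'][110:250,150:290]
im=np.hstack([cv2.resize(c,(390,420),interpolation=2),cv2.resize(d,(400,420),interpolation=2)])
cv2.imwrite('pics/c.png',im[:,:,::-1])
np.savez('first.npz',S=S,T=T)
E
```

```text
panel [ 0.5427 -0.2129  0.1023] res [ 0.8 -0.2 -0.7  0.7]
panel_grip [ 0.5409 -0.2137  0.1274] res [-0.1  0.   0.1 -0.1]
strip [ 0.5556 -0.1246  0.1003] res [-1.8  0.5  1.4 -1.5]
panel_left [0.5756 0.2434 0.1495] res [-0.5  0.1  0.3 -0.3]
panel_right [0.5678 0.1647 0.1332] res [ 0.8 -0.1 -0.5  0.6]
block [ 0.4467 -0.0549  0.3117] res [ 40.7  -8.4 -27.9  31.3]
tank [0.573  0.2037 0.0014] res [ 0.2 -0.  -0.1  0.1]
place [0.5697 0.2083 0.1307] res [-1.   0.1  0.6 -0.7]
clip [0.5817 0.2046 0.1351] res [ 0.1 -0.  -0.   0.1]
panel S 0.88 [360.0, 236.3, 28.8, 56.3] 725 [array([372.5, 265.4]), array([18.9, 55. ]), np.float64(11.9)]
panel T 0.55 [379.0, 210.5, 34.7, 18.7] 282 [array([396.7, 223.6]), array([14.6, 30.4]), np.float64(53.1)]
strip S 0.73 [332.1, 211.5, 18.5, 49.4] 533 [array([339.9, 236.7]), array([12.8, 51.2]), np.float64(8.6)]
strip T 0.71 [201.1, 196.8, 28.0, 25.4] 272 [array([214.6, 209.4]), array([29.3, 14.5]), np.float64(55.3)]
block S 0.88 [309.2, 241.8, 85.6, 83.1] 2969 [array([351.7, 279.8]), array([97.7, 39.1]), np.float64(42.3)]
block T 0.76 [328.3, 202.4, 83.5, 44.4] 2065 [array([368.6, 226.4]), array([82.2, 30.4]), np.float64(11.3)]
tank S 0.93 [164.1, 130.5, 111.6, 106.7] 6162 [array([221.6, 181.3]), array([123.9,  70. ]), np.float64(36.5)]
tank T 0.76 [127.2, 170.7, 138.6, 73.9] 6786 [array([195.6, 208.1]), array([139.2,  60. ]), np.float64(7.5)]
```

View pics/c.png

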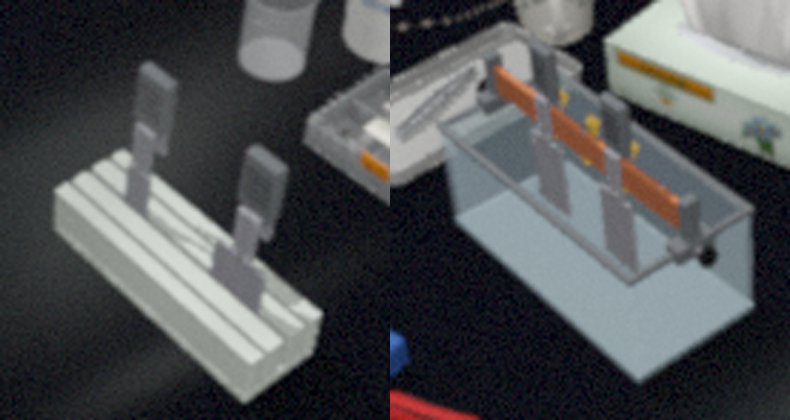

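```bash
cat >> h.py <<'E'
def goto(p,yaw,Rt=None):
    """rows numbers to take measured pose to p with tool y at angle yaw, pointing down"""
    o=r.get_obs();R0=R.from_rotvec(o['orientation']).as_matrix()
    y=np.array([np.cos(yaw),np.sin(yaw),0]);z=np.array([0,0,-1.]);
    Rt=np.c_[np.cross(y,z),y,z] if Rt is None else Rt
    s=R0.T@(np.array(p)-o['tcp_pos'])/.25; w=R.from_matrix(R0.T@Rt).as_rotvec()/(np.pi/2)
    print('shift',np.round(s,4),'turn',np.round(w,4),'z-tilt',np.round(R0[:,2],4),'tooly ang',round(float(np.arctan2(R0[1,1],R0[0,1])),4),'tcp',np.round(o['tcp_pos'],4),'t',o['clock'])
E
python3 - <<'E'
from h import *
f=r.grab_frame('wrist'); A=R.from_rotvec(f['attitude']).as_matrix()
o=r.get_obs();R0=R.from_rotvec(o['orientation']).as_matrix()
print('cam in tool',R0.T@(np.array(f['eye'])-o['tcp_pos']),'view dir tool',R0.T@(-A[:,2]))
goto([.55,.12,.33],-.1)
E
```

```text
cam in tool [ 0.08023327 -0.00038401 -0.17195454] view dir tool [-3.13904827e-01 -3.20475541e-04  9.49454400e-01]
shift [-1.8307 -1.3888 -0.5124] turn [ 0.     -0.      0.8047] z-tilt [-0.e+00  1.e-04 -1.e+00] tooly ang 1.164 tcp [0.267  0.62   0.2019] t 2.95
```

Request:
apply_moves([
  [-0.12,-0.08,-0.2,0,0,0.1],
  [-0.3,-0.18,-0.35,0,0,0.2],
  [-0.5,-0.3,-0.47,0,0,0.3],
  [-0.7,-0.43,-0.47,0,0,0.4],
  [-0.9,-0.55,-0.47,0,0,0.45],
], claw=1, newtons=60)

```text
clock: 3.58
tcp_pos: [0.4205, 0.4029, 0.3203]
orientation: [1.665, 2.664, 0.003]
contact_force: [0.3, 0.4, -0.1]
grip_width: 0.0855
gripper_force: 0.0
```

```bash
python3 -c "
from h import *
goto([.55,.208,.32],-.1)"
```

```text
shift [-9.277e-01  1.241e-01  8.000e-04] turn [ 0.0008 -0.0008  0.3523] z-tilt [ 0.0011  0.0014 -1.    ] tooly ang 0.4534 tcp [0.4205 0.4029 0.3203] t 3.575
```

Request:
apply_moves([
  [-0.24,0.03,0,0,0,0.09],
  [-0.48,0.06,0,0,0,0.2],
  [-0.71,0.09,0,0,0,0.3],
  [-0.93,0.124,0,0,0,0.352],
  [-0.93,0.124,0,0,0,0.352],
])

```text
clock: 4.2
tcp_pos: [0.5522, 0.2039, 0.3199]
orientation: [2.334, 2.1, 0.0]
contact_force: [-0.4, 0.6, 0.1]
grip_width: 0.0857
gripper_force: 0.0
```

```bash
python3 - <<'E'
from h import *
W=r.grab_frame('wrist'); save(W,'w1')
S,T=[x.item() for x in np.load('first.npz',allow_pickle=True).values()]
for t in ['place','clip','panel_left','panel_right']:
    l=r.landmark_of(W,t); print(t,[(np.round(d['point'],1),round(d['conf'],2)) for d in l])
goto([.541,-.213,.33],-.14)
E
```

```text
place [(array([299.9, 169.6]), 0.73)]
clip [(array([310.3, 173.2]), 0.94), (array([294.8, 366.2]), 0.3)]
panel_left [(array([297.8, 128.8]), 0.8)]
panel_right [(array([296.7, 211.7]), 0.67)]
shift [-1.6935  0.1256 -0.0439] turn [-0.0004 -0.0003  0.0301] z-tilt [-6.e-04  6.e-04 -1.e+00] tooly ang -0.0927 tcp [0.5489 0.2115 0.3193] t 4.45
```

View pics/w1.png

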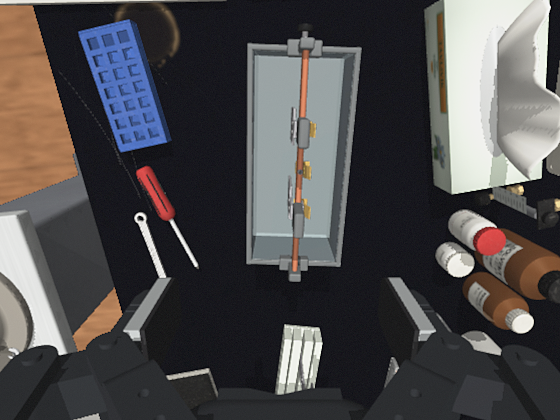

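```bash
cat >> h.py <<'E'
def plane(f,uv,z):
    A=R.from_rotvec(f['attitude']).as_matrix();K=np.array(f['intrinsics'])
    d=np.c_[np.atleast_2d(uv),np.ones(len(np.atleast_2d(uv)))]@np.linalg.inv(K).T
    d=(d*[1,-1,-1])@A.T; e=np.array(f['eye'])
    return e+d*((z-e[2])/d[:,2])[:,None]
def copper(f,box,z=.128):
    h=cv2.cvtColor(f['pixels'],cv2.COLOR_RGB2HSV); l,t,w,hh=box
    m=(((h[...,0]<13)|(h[...,0]>174))&(h[...,1]>110)&(h[...,2]>70)); k=np.zeros_like(m);k[t:t+hh,l:l+w]=1
    v,u=np.nonzero(m&k); P=plane(f,np.c_[u,v],z)
    vx,vy,x0,y0=cv2.fitLine(P[:,:2].astype(np.float32),cv2.DIST_HUBER,0,1e-5,1e-5).ravel()
    s=np.sign(vy); d=np.array([vx,vy])*s; q=(P[:,:2]-[x0,y0])@d
    print('n',len(u),'yaw',np.arctan2(-d[0],d[1]),'mid',np.array([x0,y0])+d*(q.min()+q.max())/2,'len',np.ptp(q))
E
python3 - <<'E'
from h import *
import time
W=r.grab_frame('wrist');np.savez('w1.npz',W=W)
S,T=[x.item() for x in np.load('first.npz',allow_pickle=True).values()]
copper(W,(270,30,50,250)); copper(T,(125,180,145,40))
for n,uv,z in [('place',[299.9,169.6],.128),('clip',[310.3,173.2],.134),('pl',[297.8,128.8],.137),('pr',[296.7,211.7],.137)]: print(n,plane(W,uv,z)[0].round(4))
print('posts',plane(W,[[305,45],[295.5,265]],.136).round(4))
E
```

```text
n 860 yaw -0.1380579 mid [0.57428734 0.20680272] len 0.236667437949247
n 251 yaw -0.13926502 mid [0.571529   0.20759902] len 0.2324051501914089
place [0.5718 0.2171 0.128 ]
clip [0.5821 0.2135 0.134 ]
pl [0.5723 0.2603 0.137 ]
pr [0.5646 0.1734 0.137 ]
posts [[0.5848 0.3357 0.136 ]
 [0.5583 0.1094 0.136 ]]
```

Request:
apply_moves([
  [-0.24,0.018,0,0,0,0.03],
  [-0.48,0.036,0,0,0,0.03],
  [-0.72,0.054,0,0,0,0.03],
  [-0.9,0.068,0,0,0,0.03],
  [-0.9,0.068,0,0,0,0.03],
])

```text
clock: 5.12
tcp_pos: [0.5447, -0.0196, 0.3199]
orientation: [2.379, 2.05, 0.0]
contact_force: [0.1, 1.2, 0.6]
grip_width: 0.0856
gripper_force: 0.0
```

```bash
python3 - <<'E'
from h import *
goto([.541,-.21,.26],-.14)
E
```

```text
shift [-0.7552  0.0979  0.2401] turn [ 0.0006  0.0003 -0.0055] z-tilt [ 8.e-04 -5.e-04 -1.e+00] tooly ang -0.1486 tcp [ 0.5447 -0.0196  0.3199] t 5.125
```

Request:
apply_moves([
  [-0.24,0.03,0,0,0,0],
  [-0.48,0.06,0,0,0,0],
  [-0.7,0.09,0.1,0,0,0],
  [-0.755,0.098,0.24,0,0,0],
  [-0.755,0.098,0.24,0,0,0],
])

```text
clock: 5.75
tcp_pos: [0.5413, -0.2048, 0.2571]
orientation: [-2.371, -2.055, 0.005]
contact_force: [0.0, 0.9, 0.6]
grip_width: 0.0853
gripper_force: 0.0
```

Request:
apply_moves([
  [0,0,0,0,0,0],
])

```text
clock: 5.88
tcp_pos: [0.5438, -0.2041, 0.2603]
orientation: [2.371, 2.061, 0.002]
contact_force: [-0.4, -0.3, 0.5]
grip_width: 0.0856
gripper_force: 0.0
```

```bash
python3 - <<'E'
from h import *
W=r.grab_frame('wrist');np.savez('w2.npz',W=W);save(W,'w2')
for t,z in [('panel',.106),('panel_grip',.13),('strip',.106),('block',0)]:
    for d in r.landmark_of(W,t)[:2]: print(t,np.round(d['point'],1),round(d['conf'],2),plane(W,d['point'],z)[0].round(4))
goto([.541,-.21,.26],-.14)
E
```

```text
panel [278.8 196.4] 0.94 [ 0.5423 -0.2154  0.106 ]
panel [277.8 202.2] 0.36 [ 0.5405 -0.2211  0.106 ]
panel_grip [278.2 200.3] 0.8 [ 0.5422 -0.2123  0.13  ]
strip [284.2 102. ] 0.68 [ 0.5594 -0.1288  0.106 ]
block [274.5 134.4] 0.67 [ 0.544 -0.166  0.   ]
shift [-0.0199 -0.0066  0.0016] turn [ 0.0011 -0.0003 -0.0007] z-tilt [ 1.8e-03  2.0e-04 -1.0e+00] tooly ang -0.1411 tcp [ 0.5433 -0.2053  0.2604] t 6.125
```

View pics/w2.png

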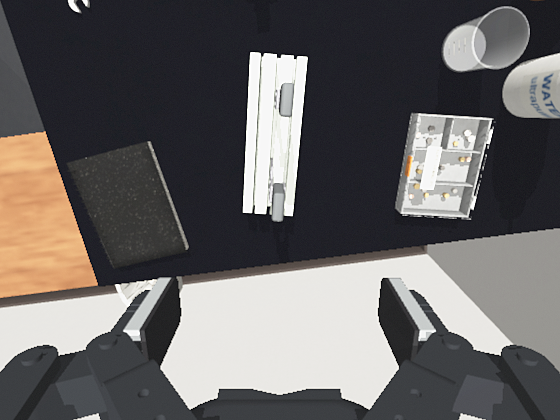

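```bash
python3 - <<'E'
from h import *
W=np.load('w2.npz',allow_pickle=True)['W'].item()
for a in ([[252,52],[244,213]],[[306,57],[294,215]]):
    P=plane(W,a,.04);d=P[0]-P[1];print('yaw',np.arctan2(-d[0],d[1]),P.round(4).tolist())
goto([.542,-.2125,.2],-.19)
E
```

```text
yaw -0.2183235830664886 [[0.5339, -0.076, 0.04], [0.4957, -0.2483, 0.04]]
yaw -0.19795240740242304 [[0.5888, -0.0886, 0.04], [0.5546, -0.2591, 0.04]]
shift [-0.0293 -0.0017  0.2416] turn [ 0.0011 -0.0003  0.0311] z-tilt [ 1.8e-03  2.0e-04 -1.0e+00] tooly ang -0.1411 tcp [ 0.5433 -0.2053  0.2604] t 6.125
```

Request:
apply_moves([
  [-0.01,0,0.08,0,0,0.015],
  [-0.029,-0.002,0.17,0,0,0.03],
  [-0.029,-0.002,0.24,0,0,0.04],
  [-0.029,-0.002,0.24,0,0,0.04],
  [-0.029,-0.002,0.24,0,0,0.04],
])

```text
clock: 6.75
tcp_pos: [0.5416, -0.2133, 0.2001]
orientation: [2.437, 1.982, 0.001]
contact_force: [-0.7, -0.8, -0.2]
grip_width: 0.0854
gripper_force: 0.0
```

```bash
python3 - <<'E'
from h import *
W=r.grab_frame('wrist');np.savez('w3.npz',W=W);save(W,'w3')
for t,z in [('panel',.106),('panel_grip',.13),('strip',.106)]:
    for d in r.landmark_of(W,t)[:2]: print(t,np.round(d['point'],1),round(d['conf'],2),plane(W,d['point'],z)[0].round(4))
l=r.outline_of(W,'panel_grip')
for d in l[:1]:
    m=d['pixels'].astype(np.uint8);print(d['conf'],d['rect'],cv2.minAreaRect(cv2.findNonZero(m)))
goto([.542,-.2125,.118],-.205)
E
```

```text
panel [279.5 202.1] 0.62 [ 0.5423 -0.2129  0.106 ]
panel_grip [279.4 212.2] 0.95 [ 0.5421 -0.2135  0.13  ]
strip [279.5  83.7] 0.56 [ 0.5605 -0.1256  0.106 ]
0.73 [267.2, 157.1, 22.3, 81.7] ((277.5, 198.0), (78.0, 19.0), 90.0)
shift [0.004  0.0016 0.3278] turn [ 0.0006 -0.0001 -0.0004] z-tilt [ 1.e-03 -1.e-04 -1.e+00] tooly ang -0.2056 tcp [ 0.5413 -0.2134  0.2   ] t 7.0
```

View pics/w3.png

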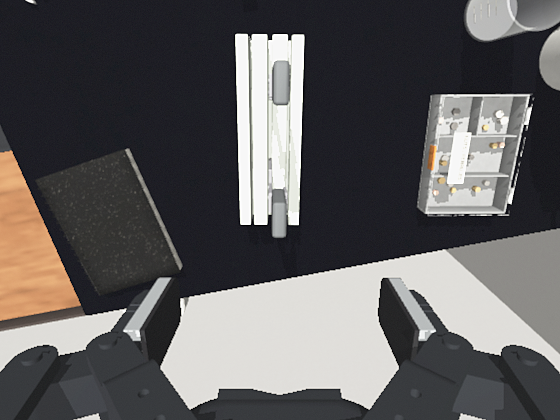

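Request:
apply_moves([
  [0,0.002,0.1,0,0,0],
  [0,0.002,0.2,0,0,0],
  [0,0.002,0.28,0,0,0],
  [0,0.002,0.327,0,0,0],
  [0,0.002,0.327,0,0,0],
])

```text
clock: 7.62
tcp_pos: [0.5412, -0.2133, 0.1172]
orientation: [-2.437, -1.981, 0.001]
contact_force: [-0.6, -0.5, -0.0]
grip_width: 0.0853
gripper_force: 0.0
```

Request:
apply_moves([
  [0,0,0,0,0,0],
  [0,0,0,0,0,0],
  [0,0,0,0,0,0],
  [0,0,0,0,0,0],
  [0,0,0,0,0,0],
], claw=0, newtons=60)

```text
clock: 8.25
tcp_pos: [0.5418, -0.2135, 0.118]
orientation: [2.438, 1.981, 0.001]
contact_force: [0.0, -0.1, 2.3]
grip_width: 0.007
gripper_force: 58.7
```

```bash
python3 - <<'E'
from h import *
o=r.get_obs();print(o['contact_force'],o['moment'],o['grip_width'],o['gripper_force'])
goto([.542,-.2132,.118],-.205)
E
```

```text
[ 0.01642959 -0.1155847   2.29308888] [ 0.0379822   0.00075542 -0.06792252] 0.006956793454335573 58.71925380080938
shift [0.0015 0.0006 0.    ] turn [ 0.0004 -0.0001 -0.0005] z-tilt [ 7.e-04 -1.e-04 -1.e+00] tooly ang -0.2058 tcp [ 0.5418 -0.2135  0.118 ] t 8.25
```

Request:
apply_moves([
  [0,0,-0.06,0,0,0],
  [0,0,-0.2,0,0,0],
  [0,0,-0.38,0,0,0],
  [0,0,-0.56,0,0,0],
  [0,0,-0.56,0,0,0],
])

```text
clock: 8.88
tcp_pos: [0.5434, -0.2148, 0.2621]
orientation: [2.434, 1.977, 0.008]
contact_force: [-1.3, 0.4, -1.9]
grip_width: 0.0071
gripper_force: 58.7
```

```bash
python3 - <<'E'
from h import *
o=r.get_obs();print(o['contact_force'],o['moment'],o['grip_width'],o['gripper_force'])
goto([.573,.16,.258],-.138)
S=r.grab_frame('scene');W=r.grab_frame('wrist');np.savez('w4.npz',W=W,S=S)
im=np.hstack([cv2.resize(W['pixels'][60:300,180:380],(400,480)),cv2.resize(S['pixels'][140:320,290:440],(400,480))])
cv2.imwrite('pics/lift.png',im[:,:,::-1])
for f in (S,W):
  for t in ('panel','panel_grip'): print(t,[(np.round(d['point'],1),round(d['conf'],2)) for d in r.landmark_of(f,t)])
E
```

```text
[-1.32596013  0.40787352 -1.90153793] [-0.01888201  0.02109862 -0.03877414] 0.007149309190016828 58.7492249161005
shift [ 1.4916 -0.1913  0.0151] turn [ 0.0048  0.0001 -0.0435] z-tilt [ 0.0074 -0.0014 -1.    ] tooly ang -0.2063 tcp [ 0.5434 -0.2148  0.2621] t 8.875
panel [(array([387.5, 196.4]), 0.71), (array([219.9, 148.2]), 0.68)]
panel_grip [(array([391.8, 183. ]), 0.84)]
panel [(array([280.7, 242.8]), 0.55)]
panel_grip [(array([278.9, 258.5]), 0.77)]
```

View pics/lift.png

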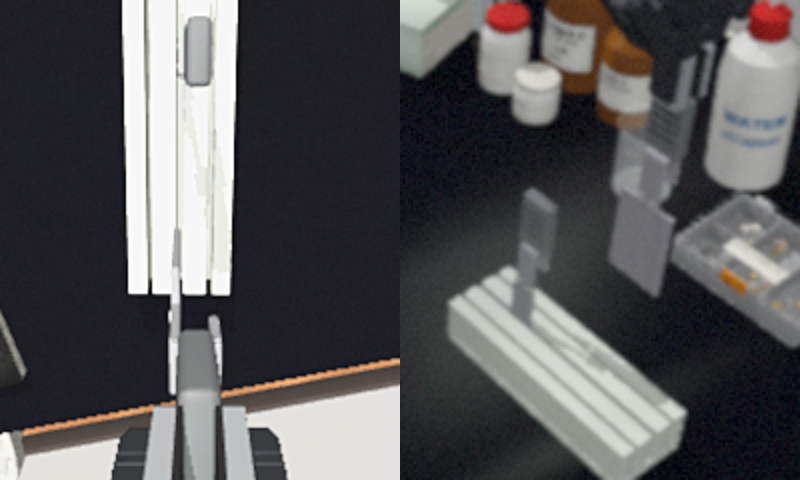

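```bash
python3 - <<'E'
from h import *
W=np.load('w4.npz',allow_pickle=True)['W'].item()
# camera fixed in tool: use cam->tool transform
C=np.array([.08023,-.0004,-.17195])
A=R.from_rotvec(W['attitude']).as_matrix();e=np.array(W['eye'])
o=r.get_obs();R0=R.from_rotvec(o['orientation']).as_matrix();print((R0.T@(e-o['tcp_pos'])).round(4))
tcp=o['tcp_pos']
for lean in (-.03,0,.03):
  L=R.from_euler('y',lean).as_matrix()
  pts=np.array([[-6,20,-98],[-6,-20,-98],[-6,20,-34],[-6,-20,-34],[6,8,-22],[6,-8,-22],[0,13,45],[0,-13,45]])/1000
  g=np.array([0,0,.024])
  q=(pts-g)@L.T+g
  tool=np.c_[q[:,1],q[:,0],-q[:,2]+.012]
  print(lean,proj(W,tool@R0.T+tcp).round(1).tolist())
save(W,'w4')
I=W['pixels'].mean(2)
for v in (180,190,200,215,225,235,245): print(v,I[v,255:300].astype(int).tolist())
goto([.573,.16,.258],-.138)
E
```

```text
[ 0.0794  0.0007 -0.1753]
-0.03 [[273.2, 172.8], [273.4, 217.8], [269.4, 192.6], [269.9, 248.0], [287.4, 215.7], [287.2, 238.9], [274.1, 253.1], [274.3, 303.1]]
0 [[268.8, 172.8], [269.3, 217.9], [266.7, 192.6], [267.4, 248.1], [285.2, 215.6], [285.1, 238.8], [275.5, 253.1], [275.6, 303.1]]
0.03 [[264.4, 172.9], [265.1, 218.0], [264.1, 192.7], [264.9, 248.2], [283.0, 215.5], [283.0, 238.7], [276.9, 253.1], [277.0, 303.1]]
180 [189, 252, 250, 248, 247, 247, 247, 247, 247, 248, 252, 245, 160, 171, 150, 188, 248, 249, 248, 247, 247, 247, 247, 247, 247, 247, 248, 248, 235, 237, 213, 173, 240, 236, 233, 233, 233, 233, 235, 241, 209, 1, 21, 32, 35]
190 [171, 250, 250, 248, 247, 247, 247, 247, 247, 250, 255, 155, 172, 169, 145, 188, 251, 249, 248, 247, 247, 247, 247, 247, 247, 247, 248, 249, 228, 232, 195, 195, 239, 235, 234, 233, 233, 233, 239, 235, 129, 4, 24, 35, 35]
200 [31, 238, 255, 248, 247, 247, 247, 247, 247, 248, 249, 225, 233, 234, 189, 12, 223, 255, 248, 247, 247, 247, 247, 247, 247, 247, 252, 255, 55, 0, 152, 255, 250, 247, 247, 247, 247, 248, 253, 255, 75, 9, 26, 31, 34]
215 [
[... 266 characters left out ...]
, 108, 107, 107, 106, 106, 104, 106, 105, 105, 100, 85, 91, 148, 183, 176, 182, 162, 64, 20, 31, 33, 31, 23, 28, 27, 31, 34]
235 [35, 34, 34, 30, 32, 31, 33, 29, 10, 158, 242, 236, 238, 221, 109, 110, 120, 125, 127, 128, 128, 127, 127, 127, 126, 127, 126, 127, 126, 119, 111, 93, 140, 228, 242, 203, 47, 21, 31, 33, 32, 33, 30, 34, 32]
245 [31, 34, 32, 31, 32, 31, 32, 31, 14, 109, 214, 245, 226, 114, 91, 118, 121, 125, 128, 129, 127, 128, 128, 127, 129, 129, 128, 127, 128, 126, 122, 114, 105, 92, 178, 216, 12, 28, 31, 34, 31, 33, 32, 33, 32]
shift [ 1.4871 -0.1783 -0.006 ] turn [-0.0016 -0.     -0.0431] z-tilt [-2.5e-03  5.0e-04 -1.0e+00] tooly ang -0.2057 tcp [ 0.5407 -0.2131  0.2564] t 9.175
```

Request:
apply_moves([
  [0.05,0,-0.15,0,0,0],
  [0.2,-0.03,-0.29,0,0,0],
  [0.44,-0.05,-0.29,0,0,-0.02],
  [0.68,-0.08,-0.29,0,0,-0.04],
  [0.9,-0.1,-0.29,0,0,-0.043],
])

```text
clock: 9.8
tcp_pos: [0.5625, 0.0142, 0.3294]
orientation: [-2.368, -2.063, 0.002]
contact_force: [1.2, -0.3, -1.2]
grip_width: 0.007
gripper_force: 58.8
```

```bash
python3 -c "
from h import *
goto([.573,.207,.33],-.138)"
```

```text
shift [ 0.7699 -0.0637 -0.0024] turn [-0.0008  0.0001  0.0005] z-tilt [-0.0013  0.     -1.    ] tooly ang -0.1372 tcp [0.5625 0.0142 0.3294] t 9.8
```

Request:
apply_moves([
  [0.2,-0.02,0,0,0,0],
  [0.4,-0.03,0,0,0,0],
  [0.6,-0.05,0,0,0,0],
  [0.72,-0.062,0,0,0,0],
  [0.755,-0.064,0,0,0,0],
])

```text
clock: 10.42
tcp_pos: [0.5723, 0.2034, 0.3287]
orientation: [-2.365, -2.067, 0.004]
contact_force: [-0.3, -0.4, -0.1]
grip_width: 0.0069
gripper_force: 58.8
```

Request:
apply_moves([
  [0,0,0,0,0,0],
  [0,0,0,0,0,0],
  [0,0,0,0,0,0],
])

```text
clock: 10.8
tcp_pos: [0.5734, 0.1994, 0.3304]
orientation: [2.372, 2.06, 0.0]
contact_force: [-0.2, -0.5, -0.9]
grip_width: 0.0068
gripper_force: 58.8
```

```bash
python3 - <<'E'
from h import *
W=r.grab_frame('wrist');o=r.get_obs();np.savez('w5.npz',W=W,o=o);save(W,'w5')
R0=R.from_rotvec(o['orientation']).as_matrix();print((R0.T@(np.array(W['eye'])-o['tcp_pos'])).round(4))
copper(W,(230,30,100,290))
for t,z in [('place',.128),('clip',.134),('panel_left',.136),('panel_right',.136),('panel_grip',.34)]:
    for d in r.landmark_of(W,t)[:2]: print(t,np.round(d['point'],1),round(d['conf'],2),plane(W,d['point'],z)[0].round(4))
goto([.573,.207,.33],-.138)
E
```

```text
[ 0.0797  0.0002 -0.172 ]
n 523 yaw -0.13579328 mid [0.58085124 0.24882393] len 0.1516409824082833
place [279.5 170.9] 0.56 [0.5747 0.2032 0.128 ]
clip [289.5 169.6] 0.75 [0.5857 0.2043 0.134 ]
panel_left [276.3 125.5] 0.87 [0.5783 0.2522 0.136 ]
panel_right [280.6 205.4] 0.64 [0.5707 0.1662 0.136 ]
panel_grip [280.2 263.7] 0.82 [0.5738 0.1974 0.34  ]
panel_grip [290.1 362.6] 0.44 [0.5707 0.1339 0.34  ]
shift [ 0.0241 -0.004   0.0009] turn [ 0.0001 -0.0001 -0.0003] z-tilt [ 1.e-04  1.e-04 -1.e+00] tooly ang -0.1384 tcp [0.5732 0.2009 0.3302] t 11.1
```

View pics/w5.png

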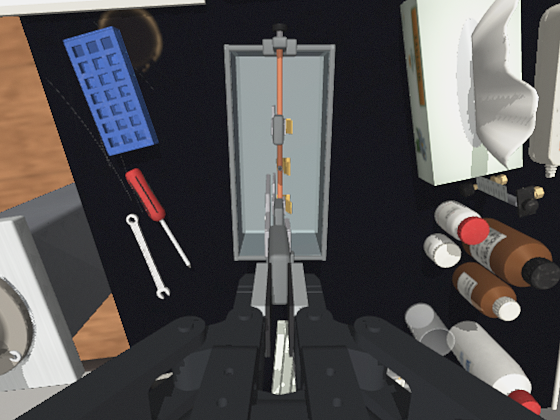

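Request:
apply_moves([
  [0.0245,0.001,0.05,0,0,0],
  [0.0245,0.001,0.2,0,0,0],
  [0.0245,0.001,0.36,0,0,0],
  [0.0245,0.001,0.46,0,0,0],
  [0.0245,0.001,0.46,0,0,0],
])

```text
clock: 11.72
tcp_pos: [0.5724, 0.207, 0.2124]
orientation: [-2.368, -2.062, 0.008]
contact_force: [-0.1, 0.2, -0.5]
grip_width: 0.0069
gripper_force: 58.8
```

Request:
apply_moves([
  [0.0,0,0,0,0,0],
  [0,0,0,0,0,0],
  [0,0,0,0,0,0],
])

```text
clock: 12.1
tcp_pos: [0.5747, 0.2073, 0.2161]
orientation: [2.369, 2.063, 0.003]
contact_force: [-0.3, 1.1, -1.0]
grip_width: 0.0072
gripper_force: 58.8
```

```bash
python3 - <<'E'
from h import *
W=r.grab_frame('wrist');o=r.get_obs();S=r.grab_frame('scene');T=r.grab_frame('top');np.savez('w6.npz',W=W,o=o,S=S,T=T)
copper(W,(230,30,100,290)); print(o['contact_force'],o['moment'])
for t,z in [('place',.128),('clip',.134),('panel_left',.136),('panel_right',.136),('panel_grip',.228)]:
    for d in r.landmark_of(W,t)[:2]: print(t,np.round(d['point'],1),round(d['conf'],2),plane(W,d['point'],z)[0].round(4))
for f in(S,T):
  for t in ('panel','panel_left','panel_right','panel_grip','place','clip'): print(t,[(np.round(d['point'],1),round(d['conf'],2)) for d in r.landmark_of(f,t)][:2])
goto([.573,.207,.215],-.138)
a=cv2.resize(W['pixels'][80:290,190:370],(400,466));b=cv2.resize(S['pixels'][80:240,150:288],(400,466),interpolation=2)
cv2.imwrite('pics/d1.png',np.hstack([a,b])[:,:,::-1])
E
```

```text
n 1037 yaw -0.13829823 mid [0.57594115 0.21376297] len 0.22326933720947825
[ 0.71258525  0.2602434  -1.47604455] [ 0.00153381 -0.01872866 -0.01598483]
place [278.7 208.9] 0.89 [0.5743 0.2042 0.128 ]
clip [293.2 209. ] 0.64 [0.5856 0.2045 0.134 ]
panel_left [275.9 151.8] 0.64 [0.5786 0.2501 0.136 ]
panel_left [295.3 206.6] 0.62 [0.5875 0.2068 0.136 ]
panel_right [295.1 207.9] 0.17 [0.5872 0.2058 0.136 ]
panel_grip [280.3 258.7] 0.65 [0.5757 0.2093 0.228 ]
panel [(array([211.5, 123.9]), 0.65)]
panel_left [(array([205.7, 141.4]), 0.75)]
panel_right [(array([227.4, 161.7]), 0.82)]
panel_grip [(array([212.1, 114.5]), 0.85)]
place [(array([220.8, 157.5]), 0.81)]
clip [(array([220.7, 146.3]), 0.67), (array([225.2, 198.8]), 0.38)]
panel [(array([183.1, 191.9]), 0.73)]
panel_left [(array([168.3, 200.8]), 0.66)]
panel_right [(array([213.5, 203.4]), 0.82), (array([170.5, 200.8]), 0.28)]
panel_grip [(array([179.7, 193.5]), 0.5)]
place [(array([192.1, 199.5]), 0.97)]
clip [(array([195.5, 199. ]), 0.58)]
shift [-0.001  -0.0047  0.0006] turn [-0.     -0.     -0.0002] z-tilt [-0.  0. -1.] tooly ang -0.1383 tcp [0.5742 0.2071 0.2151] t 13.1
```

View pics/d1.png

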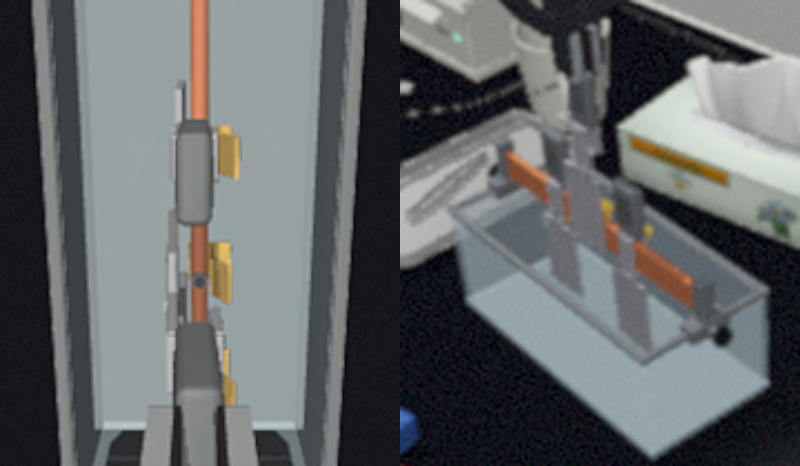

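```bash
python3 - <<'E'
from h import *
W=np.load('w6.npz',allow_pickle=True)['W'].item()
h=cv2.cvtColor(W['pixels'],cv2.COLOR_RGB2HSV)
m=((h[...,0]>15)&(h[...,0]<30)&(h[...,1]>100)).astype(np.uint8)
m[:, :270]=0;m[:,310:]=0
n,l,s,c=cv2.connectedComponentsWithStats(m)
for k in range(1,n):
    if s[k,4]>30:
        q=s[k]; b=q[1]+q[3]; v,u=np.nonzero(l==k); uu=u[v==v.max()].mean()
        print(q.tolist(),plane(W,[[uu,b-.5]],.134).round(4)+[0,.007,0])
print('screw',plane(W,[[279.6,207.1]]*3,.13),plane(W,[[279.6,207.1]],.14))
E
```

```text
[288, 137, 10, 23, 194] [[0.5921 0.2493 0.134 ]]
[283, 190, 11, 27, 234] [[0.5839 0.2055 0.134 ]]
[290, 237, 6, 26, 84] [[0.5794 0.1662 0.134 ]]
screw [[0.57529196 0.20621104 0.13      ]
 [0.57529196 0.20621104 0.13      ]
 [0.57529196 0.20621104 0.13      ]] [[0.57568899 0.20931718 0.14      ]]
```

Request:
apply_moves([
  [0.003,0,0.04,0,0,0],
  [0.003,0,0.08,0,0,0],
  [0.003,0,0.12,0,0,0],
  [0.003,0,0.155,0,0,0],
  [0.003,0,0.165,0,0,0],
])

```text
clock: 13.72
tcp_pos: [0.5739, 0.2076, 0.173]
orientation: [-2.369, -2.062, 0.002]
contact_force: [-0.6, 0.3, -1.0]
grip_width: 0.0066
gripper_force: 58.8
```

Request:
apply_moves([
  [0.0,0,0,0,0,0],
  [0,0,0,0,0,0],
  [0,0,0,0,0,0],
])

```text
clock: 14.1
tcp_pos: [0.5746, 0.208, 0.1743]
orientation: [2.369, 2.063, 0.001]
contact_force: [1.0, 0.5, -1.6]
grip_width: 0.0073
gripper_force: 58.8
```

```bash
python3 - <<'E'
from h import *
W=r.grab_frame('wrist');o=r.get_obs();np.savez('w7.npz',W=W,o=o)
copper(W,(230,30,100,290)); print(o['contact_force'],o['moment'])
goto([.574,.2075,.174],-.138)
a=cv2.resize(W['pixels'][130:290,220:340],(600,600*160//120)[:2],interpolation=2)
cv2.imwrite('pics/d2.png',cv2.resize(a,(450,600))[:,:,::-1])
E
```

```text
n 1172 yaw -0.1405123 mid [0.58329432 0.2660341 ] len 0.1156420081101766
[-0.16000106  0.49687877 -0.90554729] [ 0.02940486 -0.01529322  0.02097066]
shift [-0.002  -0.0017  0.0008] turn [ 0.0003 -0.0003 -0.0001] z-tilt [ 5.e-04  3.e-04 -1.e+00] tooly ang -0.1382 tcp [0.5745 0.2079 0.1742] t 14.15
```

View pics/d2.png

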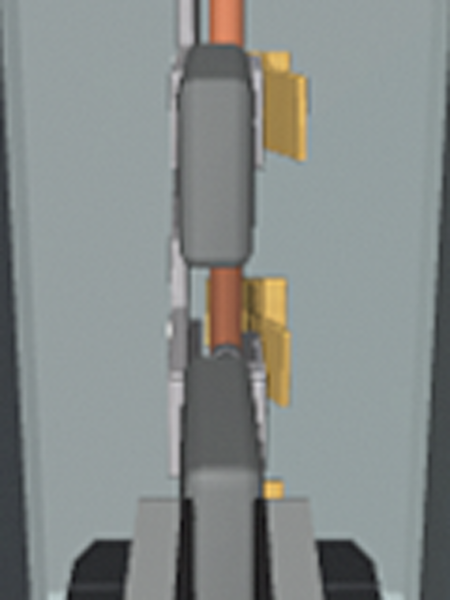

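Request:
apply_moves([
  [0,0.002,0.016,0,0,0],
  [0,0.002,0.032,0,0,0],
  [0,0.002,0.044,0,0,0],
  [0,0.002,0.056,0,0,0],
  [0,0.002,0.056,0,0,0],
], newtons=80)

```text
clock: 14.78
tcp_pos: [0.5747, 0.2077, 0.1596]
orientation: [-2.369, -2.063, 0.001]
contact_force: [0.7, -0.0, -2.6]
grip_width: 0.0059
gripper_force: 78.7
```

Request:
apply_moves([
  [0,0,0.004,0,0,0],
  [0,0,0.008,0,0,0],
  [0,0,0.008,0,0,0],
])

```text
clock: 15.15
tcp_pos: [0.5753, 0.2079, 0.1584]
orientation: [2.369, 2.063, 0.002]
contact_force: [-0.9, 0.3, 4.5]
grip_width: 0.0057
gripper_force: 79.7
```

Request:
apply_moves([
  [0,0,0.004,0,0,0],
  [0,0,0.004,0,0,0],
])

```text
clock: 15.4
tcp_pos: [0.5752, 0.208, 0.1573]
orientation: [2.369, 2.063, 0.001]
contact_force: [-0.9, -0.1, 6.0]
grip_width: 0.0061
gripper_force: 79.7
```

Request:
apply_moves([
  [0,0,0.004,0,0,0],
  [0,0,0.004,0,0,0],
])

```text
clock: 15.65
tcp_pos: [0.5748, 0.2078, 0.1557]
orientation: [-2.369, -2.063, 0.0]
contact_force: [-0.6, -0.2, 1.6]
grip_width: 0.0056
gripper_force: 79.4
```

Request:
apply_moves([
  [0,0,0.003,0,0,0],
  [0,0,0.003,0,0,0],
])

```text
clock: 15.9
tcp_pos: [0.5747, 0.2078, 0.155]
orientation: [-2.369, -2.063, 0.0]
contact_force: [-0.2, 0.1, 1.3]
grip_width: 0.006
gripper_force: 79.3
```

Request:
apply_moves([
  [0,0,0.003,0,0,0],
  [0,0,0.003,0,0,0],
])

```text
clock: 16.15
tcp_pos: [0.5747, 0.2078, 0.1543]
orientation: [-2.37, -2.063, 0.0]
contact_force: [0.5, 1.0, 2.1]
grip_width: 0.0057
gripper_force: 79.3
```

Request:
apply_moves([
  [0,0,0.003,0,0,0],
  [0,0,0.003,0,0,0],
])

```text
clock: 16.4
tcp_pos: [0.5748, 0.2077, 0.1536]
orientation: [-2.37, -2.063, 0.0]
contact_force: [-0.8, -0.1, 2.5]
grip_width: 0.0062
gripper_force: 79.4
```

Request:
apply_moves([
  [0,0,0.003,0,0,0],
  [0,0,0.003,0,0,0],
])

```text
clock: 16.65
tcp_pos: [0.5748, 0.2078, 0.1528]
orientation: [-2.369, -2.063, 0.0]
contact_force: [0.5, 0.2, 2.3]
grip_width: 0.0064
gripper_force: 79.4
```

Request:
apply_moves([
  [0,0,0.003,0,0,0],
  [0,0,0.003,0,0,0],
])

```text
clock: 16.9
tcp_pos: [0.5748, 0.2078, 0.1521]
orientation: [-2.37, -2.063, 0.0]
contact_force: [-0.0, 0.6, 2.5]
grip_width: 0.0057
gripper_force: 79.4
```

Request:
apply_moves([
  [0,0,0.003,0,0,0],
  [0,0,0.003,0,0,0],
])

```text
clock: 17.15
tcp_pos: [0.5748, 0.2078, 0.1513]
orientation: [-2.37, -2.063, 0.0]
contact_force: [0.6, -0.6, 2.3]
grip_width: 0.006
gripper_force: 79.4
```

Request:
apply_moves([
  [0,0,0.003,0,0,0],
  [0,0,0.003,0,0,0],
])

```text
clock: 17.4
tcp_pos: [0.5748, 0.2078, 0.1506]
orientation: [-2.369, -2.063, 0.0]
contact_force: [-0.7, -0.0, 2.3]
grip_width: 0.0062
gripper_force: 79.4
```

Request:
apply_moves([
  [0,0,0.003,0,0,0],
  [0,0,0.003,0,0,0],
])

```text
clock: 17.65
tcp_pos: [0.5748, 0.2078, 0.1498]
orientation: [-2.369, -2.063, 0.0]
contact_force: [-0.5, 0.1, 1.9]
grip_width: 0.0059
gripper_force: 79.4
```

Request:
apply_moves([
  [0,0,0.003,0,0,0],
  [0,0,0.003,0,0,0],
])

```text
clock: 17.9
tcp_pos: [0.5748, 0.2078, 0.1491]
orientation: [-2.369, -2.063, 0.0]
contact_force: [-1.0, 0.6, 1.1]
grip_width: 0.0056
gripper_force: 79.4
```

Request:
apply_moves([
  [0,0,0.003,0,0,0],
  [0,0,0.003,0,0,0],
])

```text
clock: 18.15
tcp_pos: [0.5748, 0.2078, 0.1483]
orientation: [-2.37, -2.063, 0.0]
contact_force: [0.5, 0.1, 2.1]
grip_width: 0.0063
gripper_force: 79.4
```

Request:
apply_moves([
  [0,0,0.003,0,0,0],
  [0,0,0.003,0,0,0],
])

```text
clock: 18.4
tcp_pos: [0.5748, 0.2078, 0.1476]
orientation: [-2.37, -2.063, 0.0]
contact_force: [-0.4, 0.9, 2.5]
grip_width: 0.0061
gripper_force: 79.4
```

Request:
apply_moves([
  [0,0,0.003,0,0,0],
  [0,0,0.003,0,0,0],
])

```text
clock: 18.65
tcp_pos: [0.5748, 0.2078, 0.1468]
orientation: [-2.369, -2.063, 0.0]
contact_force: [-0.6, 0.4, 2.7]
grip_width: 0.0063
gripper_force: 79.3
```

Request:
apply_moves([
  [0,0,0.003,0,0,0],
  [0,0,0.003,0,0,0],
])

```text
clock: 18.9
tcp_pos: [0.5748, 0.2078, 0.1461]
orientation: [-2.37, -2.063, 0.0]
contact_force: [-0.5, -0.3, 2.4]
grip_width: 0.0058
gripper_force: 79.3
```

Request:
apply_moves([
  [0,0,0.003,0,0,0],
  [0,0,0.003,0,0,0],
])

```text
clock: 19.15
tcp_pos: [0.5748, 0.2078, 0.1453]
orientation: [-2.37, -2.063, 0.0]
contact_force: [-0.3, 0.2, 1.9]
grip_width: 0.006
gripper_force: 79.3
```

Request:
apply_moves([
  [0,0,0.003,0,0,0],
  [0,0,0.003,0,0,0],
])

```text
clock: 19.4
tcp_pos: [0.5748, 0.2078, 0.1445]
orientation: [-2.37, -2.063, 0.0]
contact_force: [-0.5, -0.1, 3.1]
grip_width: 0.0058
gripper_force: 79.3
```

Request:
apply_moves([
  [0,0,0.002,0,0,0],
  [0,0,0.002,0,0,0],
])

```text
clock: 19.65
tcp_pos: [0.5748, 0.2077, 0.1441]
orientation: [-2.37, -2.063, 0.0]
contact_force: [0.0, 0.5, 2.4]
grip_width: 0.0061
gripper_force: 79.4
```

Request:
apply_moves([
  [0,0,0.002,0,0,0],
  [0,0,0.002,0,0,0],
])

```text
clock: 19.9
tcp_pos: [0.5748, 0.2078, 0.1436]
orientation: [-2.37, -2.063, 0.0]
contact_force: [-0.9, 0.3, 2.0]
grip_width: 0.0058
gripper_force: 79.4
```

Request:
apply_moves([
  [0,0,0.002,0,0,0],
  [0,0,0.002,0,0,0],
])

```text
clock: 20.15
tcp_pos: [0.5749, 0.2078, 0.1434]
orientation: [-2.37, -2.063, -0.001]
contact_force: [-1.9, -0.8, 4.3]
grip_width: 0.0059
gripper_force: 79.7
```

Request:
apply_moves([
  [0,0,0.002,0,0,0],
  [0,0,0.002,0,0,0],
])

```text
clock: 20.4
tcp_pos: [0.5752, 0.2079, 0.1433]
orientation: [2.37, 2.063, 0.001]
contact_force: [-1.7, -0.9, 7.8]
grip_width: 0.0059
gripper_force: 80.2
```

Request:
apply_moves([
  [0,0,0.002,0,0,0],
  [0,0,0.002,0,0,0],
  [0,0,0.002,0,0,0],
])

```text
clock: 20.78
tcp_pos: [0.5754, 0.208, 0.1433]
orientation: [2.37, 2.063, 0.002]
contact_force: [-2.5, -0.3, 9.6]
grip_width: 0.0059
gripper_force: 80.5
```

```bash
python3 - <<'E'
from h import *
W=r.grab_frame('wrist');o=r.get_obs();print(o['contact_force'],o['moment'],o['clock'])
S=r.grab_frame('scene')
a=cv2.resize(W['pixels'][100:290,200:360],(400,475));b=cv2.resize(S['pixels'][80:240,150:285],(400,475),interpolation=2)
cv2.imwrite('pics/d3.png',np.hstack([a,b])[:,:,::-1])
E
```

```text
[-2.20307989 -0.74422561 10.00687516] [-0.05014167  0.62447233  0.0014084 ] 20.825
```

View pics/d3.png

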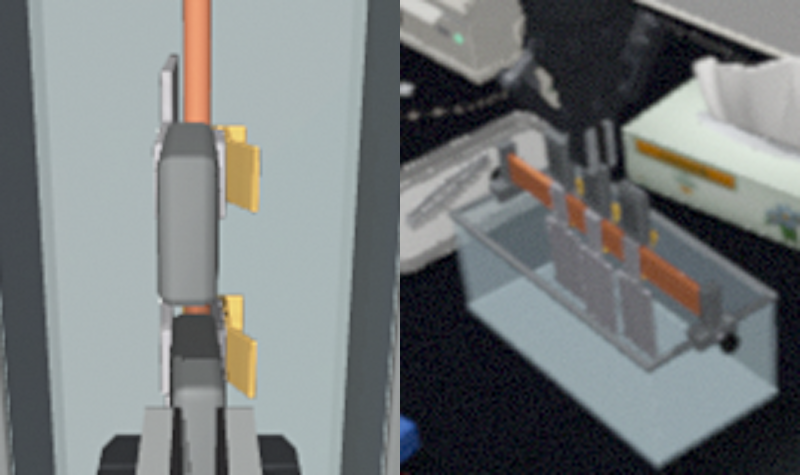

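Request:
apply_moves([
  [0,0,-0.003,0,0,0],
  [0,0,-0.004,0,0,0],
  [0,0,-0.004,0,0,0],
])

```text
clock: 21.25
tcp_pos: [0.575, 0.2079, 0.1433]
orientation: [2.369, 2.063, 0.001]
contact_force: [-1.6, -0.2, 4.6]
grip_width: 0.006
gripper_force: 79.8
```

Request:
apply_moves([
  [0,0,0,0,0,0],
  [0,0,0,0,0,0],
  [0,0,0,0,0,0],
  [0,0,0,0,0,0],
], claw=0.4)

```text
clock: 21.75
tcp_pos: [0.5747, 0.2077, 0.143]
orientation: [-2.37, -2.063, 0.0]
contact_force: [-0.1, -0.3, 0.1]
grip_width: 0.0342
gripper_force: 0.0
```

Request:
apply_moves([
  [0,0,-0.05,0,0,0],
  [0,0,-0.15,0,0,0],
  [0,0,-0.3,0,0,0],
  [0,0,-0.45,0,0,0],
  [0,0,-0.6,0,0,0],
])

```text
clock: 22.38
tcp_pos: [0.5749, 0.2076, 0.2954]
orientation: [2.37, 2.062, 0.002]
contact_force: [0.2, 0.2, -0.3]
grip_width: 0.0341
gripper_force: 0.0
```

Request:
apply_moves([
  [0,0,0,0,0,0],
  [0,0,0,0,0,0],
  [0,0,0,0,0,0],
])

```text
clock: 22.75
tcp_pos: [0.5741, 0.2076, 0.2921]
orientation: [-2.369, -2.063, 0.003]
contact_force: [1.0, 0.2, -1.1]
grip_width: 0.034
gripper_force: 0.0
```

```bash
python3 - <<'E'
from h import *
W=r.grab_frame('wrist');S=r.grab_frame('scene')
a=cv2.resize(W['pixels'][80:290,200:360],(400,525));b=cv2.resize(S['pixels'][80:240,150:272],(400,525),interpolation=2)
cv2.imwrite('pics/d4.png',np.hstack([a,b])[:,:,::-1]);print(r.get_obs()['clock'])
E
```

```text
22.85
```

View pics/d4.png

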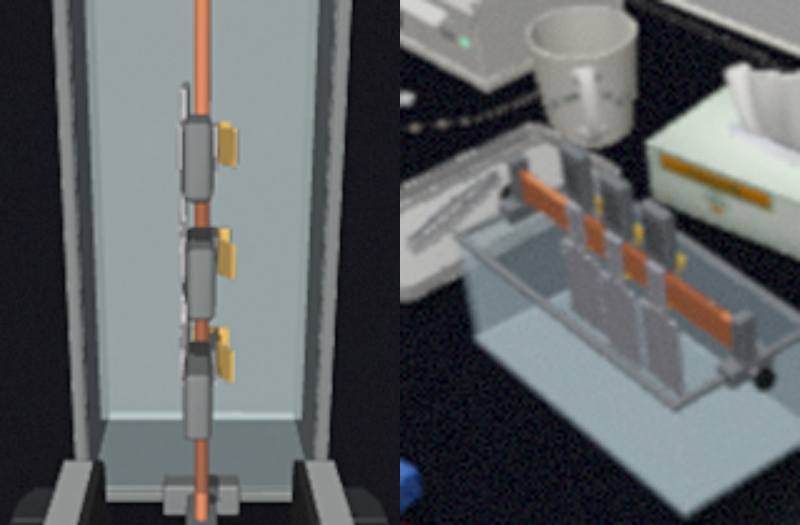

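The panel hangs plumb midway between its neighbours: the grips sit at rows 115, 230 and 345 of the crop, so they are evenly spaced.

```bash
python3 -c "
from h import *
print(r.hand_in())"
```

```text
the job is handed in; nothing more can be done
None
```

The wide panel is hung in the middle clip and the job is handed in; the hook was pressed onto the levelling screw (about 10 N total push at the wrist), and the last picture shows it plumb and evenly spaced between its neighbours, though no verdict came back.

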